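Confirm three stock picks in order

TASK

Confirm the picks at this stockroom bench in the order of the pick list: with a fingertip, gently press in the orange button on the bin of red cartons, then the one on the bin of brown cartons, then the one on the bin of white cartons; each button stays in once pressed. Leave the blue bin's button out, and do not pick up or push along any bin, carton or other thing on the bench.

Things in the scene. Friction and masses are not known exactly. Their poses are not given: they have to be found in the camera images.
- bin_red: Loose grey bin (0.5 to 0.95 kg, alike but for stock, places vary) packed to 53 mm high with red cartons. Origin on the table, x to its back, z up. Tub: x -60 to 90, y -50 to 50, 80 high, walls 4 mm. Black button box on its front, down to the table: x -100 to -60, y -30 to 30, 85 high; button axis x -80, y 0.
- btn_red_top (a point): Centre of the top of the orange confirm button (round cap, 34 mm diameter, upright axis) on the bin of red cartons; 110 mm above the table when out, 102 when in and let go. It moves with the cap. The cap is cushioned: it gives 1 mm per 1.5 N, up to 10 mm, on top of the button's own travel.
- btn_red (a joint): How far the button (bin of red cartons) is in, in m, not counting the cap's cushion: 0 out, 0.008 fully in, straight down. It starts to move at about 2.5 N (cap squeezed 1.7 mm), needs 3 to 4 N to go in, stays where it is left, and counts as in beyond 0.004. Moving the cap's top 10 mm down puts it fully in at about 4 N.
- carton_red: Loose red carton 90 x 55 x 36 mm (x, y, z), lying on the stock in its bin, its top 89 above the table; origin at the centre of its underside. Only to be left alone.
- bin_brown: Loose grey bin (0.5 to 0.95 kg, alike but for stock, places vary) packed to 53 mm high with brown cardboard cartons. Origin on the table, x to its back, z up. Tub: x -60 to 90, y -50 to 50, 80 high, walls 4 mm. Black button box on its front, down to the table: x -100 to -60, y -30 to 30, 85 high; button axis x -80, y 0.
- btn_brown_top (a point): Centre of the top of the orange confirm button (round cap, 34 mm diameter, upright axis) on the bin of brown cardboard cartons; 110 mm above the table when out, 102 when in and let go. It moves with the cap. The cap is cushioned: it gives 1 mm per 1.5 N, up to 10 mm, on top of the button's own travel.
- btn_brown (a joint): How far the button (bin of brown cardboard cartons) is in, in m, not counting the cap's cushion: 0 out, 0.008 fully in, straight down. It starts to move at about 2.5 N (cap squeezed 1.7 mm), needs 3 to 4 N to go in, stays where it is left, and counts as in beyond 0.004. Moving the cap's top 10 mm down puts it fully in at about 4 N.
- carton_brown: Loose brown cardboard carton 90 x 55 x 36 mm (x, y, z), lying on the stock in its bin, its top 89 above the table; origin at the centre of its underside. Only to be left alone.
- bin_white: Loose grey bin (0.5 to 0.95 kg, alike but for stock, places vary) packed to 53 mm high with white cartons. Origin on the table, x to its back, z up. Tub: x -60 to 90, y -50 to 50, 80 high, walls 4 mm. Black button box on its front, down to the table: x -100 to -60, y -30 to 30, 85 high; button axis x -80, y 0.
- btn_white_top (a point): Centre of the top of the orange confirm button (round cap, 34 mm diameter, upright axis) on the bin of white cartons; 110 mm above the table when out, 102 when in and let go. It moves with the cap. The cap is cushioned: it gives 1 mm per 1.5 N, up to 10 mm, on top of the button's own travel.
- btn_white (a joint): How far the button (bin of white cartons) is in, in m, not counting the cap's cushion: 0 out, 0.008 fully in, straight down. It starts to move at about 2.5 N (cap squeezed 1.7 mm), needs 3 to 4 N to go in, stays where it is left, and counts as in beyond 0.004. Moving the cap's top 10 mm down puts it fully in at about 4 N.
- carton_white: Loose white carton 90 x 55 x 36 mm (x, y, z), lying on the stock in its bin, its top 89 above the table; origin at the centre of its underside. Only to be left alone.
- bin_blue: Loose grey bin (0.5 to 0.95 kg, alike but for stock, places vary) packed to 53 mm high with blue cartons. Origin on the table, x to its back, z up. Tub: x -60 to 90, y -50 to 50, 80 high, walls 4 mm. Black button box on its front, down to the table: x -100 to -60, y -30 to 30, 85 high; button axis x -80, y 0.
- btn_blue_top (a point): Centre of the top of the orange confirm button (round cap, 34 mm diameter, upright axis) on the bin of blue cartons; 110 mm above the table when out, 102 when in and let go. It moves with the cap. The cap is cushioned: it gives 1 mm per 1.5 N, up to 10 mm, on top of the button's own travel.
- btn_blue (a joint): How far the button (bin of blue cartons) is in, in m, not counting the cap's cushion: 0 out, 0.008 fully in, straight down. It starts to move at about 2.5 N (cap squeezed 1.7 mm), needs 3 to 4 N to go in, stays where it is left, and counts as in beyond 0.004. Moving the cap's top 10 mm down puts it fully in at about 4 N.
- carton_blue: Loose blue carton 90 x 55 x 36 mm (x, y, z), lying on the stock in its bin, its top 89 above the table; origin at the centre of its underside. Only to be left alone.
- tape: Roll of packing tape lying flat, 90 mm diameter, 40 high, loose; origin at the centre of its underside. Bystander.
- scanner: Handheld barcode scanner lying down, loose, spans x -85 to +98, 55 wide, 35 high, mm; origin on the table. Bystander.
- mug: Blue mug, 80 mm diameter, 95 high, handle at +y, loose; origin at the centre of its underside. Bystander.
- marker: Marker pen lying along its x axis, 135 mm long, 18 diameter, loose; origin on the table at mid-length. Bystander.
- parcel: Small closed brown parcel 130 x 100 x 70 mm (x, y, z) with a strip of tape on top and no button, loose; origin at the centre of its underside. Bystander.
Mind the look-alikes: they are no part of the job. What is shaped like the bin_white but yellow is not meant.

How it is judged:
On the way, in this order (a step that is already met when the one before it is completed fails the run):
1. the button on the bin of red cartons is pressed in (value of joint btn_red above 0.004 m), for 0.1 s.
2. the button on the bin of brown cardboard cartons is pressed in (value of joint btn_brown above 0.004 m), for 0.1 s.
3. the button on the bin of white cartons is pressed in (value of joint btn_white above 0.004 m), for 0.1 s.
At the end, for the whole second after the job is handed in: The red, brown and white bins' buttons are in by more than 4 mm, the blue bin's by less than 3 mm; the bins are at rest; bins and bystanders are within 30 mm, and the cartons in the bins within 40 mm, of where they stood (value of joint each of btn_red, btn_brown, btn_white above 0.004 m and value of joint btn_blue below 0.003 m and linear speed of each of bin_red, bin_brown, bin_white, bin_blue below 0.02 m/s and not (distance of bin_red from where it was at the start of the episode above 0.03 m) and not (distance of bin_brown from where it was at the start of the episode above 0.03 m) and not (distance of bin_white from where it was at the start of the episode above 0.03 m) and not (distance of bin_blue from where it was at the start of the episode above 0.03 m) and not (distance of carton_red from where it was at the start of the episode above 0.04 m) and not (distance of carton_brown from where it was at the start of the episode above 0.04 m) and not (distance of carton_white from where it was at the start of the episode above 0.04 m) and not (distance of carton_blue from where it was at the start of the episode above 0.04 m) and not (distance of tape from where it was at the start of the episode above 0.03 m) and not (distance of scanner from where it was at the start of the episode above 0.03 m) and not (distance of mug from where it was at the start of the episode above 0.03 m) and not (distance of marker from where it was at the start of the episode above 0.03 m) and not (distance of parcel from where it was at the start of the episode above 0.03 m)); the robot touches nothing.
It fails at once if the blue bin's button is pressed in (over 3 mm) (value of joint btn_blue above 0.003 m).
It fails at once if a bin or its button is pressed hard (over 20 N) (contact force between the fingers and bin_red above 20 N or contact force between the fingers and bin_brown above 20 N or contact force between the fingers and bin_white above 20 N or contact force between the fingers and bin_blue above 20 N).
It fails at once if a bin is lifted or tipped up by more than 10 mm or pushed by more than 30 mm (height (world z) of any of bin_red, bin_brown, bin_white, bin_blue above 0.01 m or distance of any of bin_red, bin_brown, bin_white, bin_blue from where it was at the start of the episode above 0.03 m).
It fails at once if a carton is taken from or shifted in its bin by more than 40 mm (distance of any of carton_red, carton_brown, carton_white, carton_blue from where it was at the start of the episode above 0.04 m).
It fails at once if a bystander is moved by more than 30 mm (distance of any of tape, scanner, mug, marker, parcel from where it was at the start of the episode above 0.03 m).
It also fails if it takes over 40 s, if anything falls off the work surface, if the arm or the gripper's body presses on something with over 40 N, if the wrist force passes 120 N, or if a joint passes its speed limit or range.

ROBOT

A 6-joint arm with a two-finger parallel gripper is mounted at the origin on the work surface. World frame = base frame: x ahead of the robot, y to its left, z up, the work surface at z = 0. Lengths are in m, angles in rad, forces in N, time in s.
With the tool pointing down it reaches from about 0.3 to 0.85 m from the base axis. Payload 4.2 kg.
Tool frame: the origin (TCP) lies at the very end of the fingers, on their centre line; the grasp point (between the pads) lies 19 mm behind it (manip.pinch_z is the distance from the TCP to the grasp point, in m); z points along the fingers, y is the direction in which the jaws open and shut (so a half turn about z gives the same grasp; the last joint's range is limited). The gripper opens to 91 mm and grips with 3 to 60 N. Pads are 32 mm wide; open, the fingers measure 118 mm over their backs; the gripper's body (76 mm by 178 mm) begins 60 mm behind the grasp point.
Start: joints at [1.181, 0.32, 1.565, -0, 1.257, -0.02], TCP at [0.208, 0.536, 0.214] pointing down, gripper open.
Joint ranges: [-3.11, 3.11], [-0.84, 2.01], [0.21, 2.61], [-1.34, 4.49], [0.05, 2.63], [-2.56, 2.56]. Speed limits (rad/s): [2.57, 2.57, 3.14, 3.14, 3.14, 3.14].

INTERFACE

Orientations are given as a unit quaternion [w, x, y, z].
In Python, from plant import manip gives the robot as it stands.
- The arm moves only by the tool move_arm, never from a script. Its argument "motion" is a list that holds one entry, the list of rows, each a list of 5 numbers: the opening, from 0 (shut) to 1 (fully open), then the shift along the tool's x, y, z in mm, then the turn about the tool's z in degrees. In form: [[[grip, tx, ty, tz, twist], ...]]. A call has 1 to 20 rows; each row is the pose to reach, as a shift and turn from the pose commanded when the call began, along the tool's axes at that moment; what a row does not reach only later rows make up. A row lasts 1/8 s, in which the tool goes at most 62.5 mm and 10.7 degrees, less where a joint would pass 70% of its speed; a pose out of reach is approached as far as the arm can. A call with a gripper value outside its range is refused whole. The fingers move at their own pace and stop on an object; "newtons" is the grip in N (left out, the last holds). Time passes only in rows, so rows that repeat a pose let the fingers close. It gives the time, the measured TCP pose, the force and the opening at its end, in the units of the state.
- manip.state(): the state, without advancing time (a new reading comes with each control period).
- manip.read_camera(name): name is "side" or "top"; returns (picture, depth): 400x640x3 uint8, red, green, blue; 400x640 float32, m along the optical axis (not along the pixel's ray), 0 where there is no reading.
- manip.camera_info(name): a dict with "fx", "fy", "cx", "cy" (pixels), "R" (3x3) and "t" (3): a world point X has camera coordinates R X + t. Camera axes: x right, y down, z forward; pixel columns grow to the right and rows downward; lengths in m; the calibration is good to about 2 mm. A picture is of the moment at which its call begins. camera_info takes no time and is no camera call.
- manip.close_job(): hands the job in, once; it reports no verdict.
Trained networks look in the newest picture that a camera, given by its name, has taken for a name from the list of things; names that differ only in an ending like _2 or _b are one class to them, and where a whole thing is asked for, a point or a joint stands for the part that bears it (a point fixed in the world has none). Each returns a list of dicts, best first, with "score" (0 to 1); they miss things now and then, are a little off and sometimes report something else, mostly with a low value. They report only what shows in the picture. A call takes as long as a camera call. They do not tell look-alikes from the thing itself.
- manip.search_frame(camera, query): "rect" ([left, top, width, height] in pixels, round what is visible of it).
- manip.place_of(camera, query): "position" ([column, row] in pixels: a listed point, or the origin of a listed thing).
The state is a dict: "time": time; "q": joint angles; "joint_vel": joint speeds; "joint_efforts": joint torques, N m; "tool_pos": TCP position; "ee_rot": TCP orientation; "contact_force": force on the tool from outside, world axes, zero at the start; "torque": the same for the moment, N m; "gripper_width": finger opening in m.
Only numpy, scipy, OpenCV 4.12 (cv2) and the standard library are available. Lean on these libraries where they do the work, as an engineer would, in place of code of your own. Each camera call takes 0.05 s, during which the arm holds its last target. There are 200 camera calls.

## Working session

There is one attempt and no reset: what is moved stays moved. The work goes in short steps, Python scripts to look and compute and a tool call to move; the robot and the scene stay as the last step left them, time stands still between calls to the robot, and variables do not carry over. Pictures are saved under pics/ and viewed, about 8 in all and at most 12, crops included, and the job is handed in when it is done.

Besides the shell and the picture viewer there is one more tool, called after "Call:" in YAML: its name, and indented under it one key for each argument. move_arm: Moves the arm, as the interface text tells. Its arguments: {"type":"object","properties":{"motion":{"type":"array","items":{"type":"array","items":{"type":"array","items":{"type":"number"}}}},"newtons":{"type":"number"}},"required":["motion"]}

```bash
mkdir -p pics
cat > h.py <<'E'
from plant import manip
import numpy as np, cv2
def world(cam,d,u,v):
    i=manip.camera_info(cam); p=np.array([(u-i['cx'])/i['fx']*d,(v-i['cy'])/i['fy']*d,d])
    return np.array(i['R']).T@(p-np.array(i['t']))
def ray_z(cam,u,v,z):
    i=manip.camera_info(cam);R=np.array(i['R']);c=-R.T@np.array(i['t'])
    r=R.T@np.array([(u-i['cx'])/i['fx'],(v-i['cy'])/i['fy'],1]); return c+r*(z-c[2])/r[2]
E
python3 - <<'E'
from h import *
for c in ['top','side']:
    p,d=manip.read_camera(c); cv2.imwrite(f'pics/{c}1.png',p[:,:,::-1]); np.save(f'{c}d.npy',d); np.save(f'{c}p.npy',p)
    for n in ['red','brown','white','blue']:
        for r in manip.place_of(c,f'btn_{n}_top')[:3]:
            u,v=r['position']; print(c,n,round(r['score'],2),np.round([u,v]),np.round(ray_z(c,u,v,.11),3),np.round(world(c,d[int(v),int(u)],u,v),3))
s=manip.state();print(s['time'],s['tool_pos'],s['ee_rot'],s['gripper_width'],s['contact_force'])
E
```

```text
top red 0.49 [346. 187.] [ 0.464 -0.095  0.11 ] [ 0.465 -0.095  0.108]
top brown 0.36 [282. 152.] [0.571 0.104 0.11 ] [0.578 0.106 0.085]
top white 0.71 [170. 153.] [0.559 0.448 0.11 ] [0.589 0.482 0.003]
top white 0.61 [400. 253.] [ 0.265 -0.262  0.11 ] [ 0.265 -0.261  0.114]
top white 0.6 [290. 174.] [0.499 0.076 0.11 ] [0.5   0.076 0.108]
top blue 0.7 [287. 162.] [0.537 0.087 0.11 ] [0.541 0.088 0.097]
top blue 0.46 [212. 174.] [0.493 0.314 0.11 ] [0.494 0.315 0.106]
side red 0.57 [309. 177.] [ 0.462 -0.117  0.11 ] [ 0.479 -0.247  0.004]
side brown 0.45 [311. 156.] [ 0.472 -0.256  0.11 ] [ 0.473 -0.265  0.104]
side white 0.72 [284. 184.] [ 0.551 -0.066  0.11 ] [ 0.557 -0.092  0.088]
side white 0.63 [364. 162.] [ 0.251 -0.246  0.11 ] [ 0.251 -0.244  0.112]
side white 0.51 [292. 215.] [0.495 0.099 0.11 ] [0.494 0.1   0.111]
side blue 0.58 [255. 266.] [0.571 0.33  0.11 ] [0.578 0.312 0.086]
side blue 0.57 [308. 146.] [ 0.494 -0.329  0.11 ] [ 0.507 -0.429  0.041]
side blue 0.5 [281. 263.] [0.494 0.31  0.11 ] [0.494 0.31  0.11 ]
0.5 [0.20780777 0.53610175 0.21392569] [ 2.95651605e-06  1.83830200e-01  9.82958014e-01 -1.01116588e-05] 0.09093474119535704 [ 0.26376732 -0.87346722 -0.12999725]
```

View pics/top1.png

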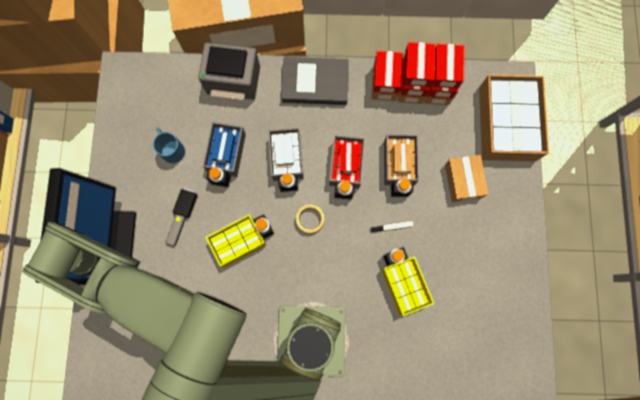

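View pics/side1.png

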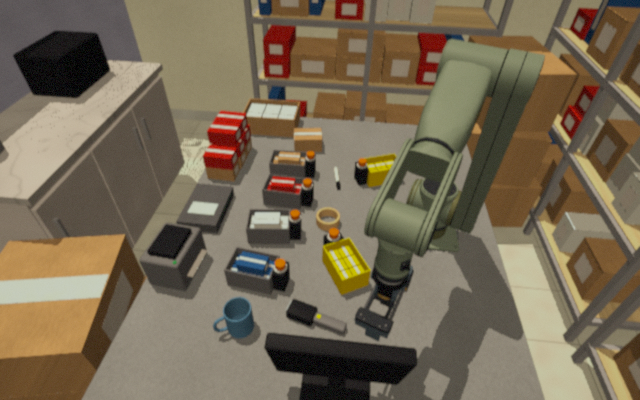

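The top view shows, left to right, the bins and their orange buttons: blue (215,174), white (287,181), red (345,187) and brown (404,185). The yellow look-alikes have buttons at (262,225) and (398,256), and they are not meant. Carton colour identifies each bin. Next I'll measure the caps and confirm in a crop.

Run:
```python
from h import *
for c in ['top','side']:
    p=np.load(c+'p.npy'); d=np.load(c+'d.npy')
    h=cv2.cvtColor(p,cv2.COLOR_RGB2HSV)
    m=cv2.inRange(h,(6,190,150),(18,255,255))
    n,l,s,ce=cv2.connectedComponentsWithStats(m)
    for k in range(1,n):
        if s[k,4]<25: continue
        v,u=np.nonzero(l==k)
        W=np.array([world(c,d[b,a],a,b) for a,b in zip(u,v) if d[b,a]>0])
        T=W[np.abs(W[:,2]-.11)<.004]
        if len(T)>5: print(c,ce[k].round(1),s[k,4],len(T),'med',np.median(T,0).round(4),'mid',((T.min(0)+T.max(0))/2).round(4),'rng',np.ptp(T,0).round(3))
p=np.load('topp.npy')[110:270,180:440,::-1]
cv2.imwrite('pics/crop1.png',cv2.resize(p,None,fx=3,fy=3,interpolation=cv2.INTER_CUBIC))
```

```text
top [214.  172.7] 81 62 med [0.4972 0.3087 0.11  ] mid [0.4992 0.3086 0.1098] rng [0.029 0.031 0.007]
top [285.9 178.7] 54 36 med [0.4872 0.0876 0.1092] mid [0.4858 0.0876 0.1099] rng [0.03  0.025 0.007]
top [344.6 185.4] 37 18 med [ 0.459  -0.0894  0.1104] mid [ 0.4652 -0.0923  0.1105] rng [0.029 0.028 0.006]
top [260.7 223.6] 71 50 med [0.3437 0.1582 0.1097] mid [0.3448 0.1575 0.11  ] rng [0.027 0.025 0.007]
side [310. 153.] 33 24 med [ 0.4776 -0.2739  0.1085] mid [ 0.4775 -0.2743  0.1096] rng [0.026 0.025 0.006]
side [362.  160.9] 29 28 med [ 0.259  -0.25    0.1098] mid [ 0.2592 -0.2513  0.1101] rng [0.025 0.031 0.007]
side [306.8 181. ] 43 38 med [ 0.467  -0.0899  0.1091] mid [ 0.4678 -0.0928  0.1095] rng [0.029 0.035 0.007]
side [294.7 213. ] 52 45 med [0.4854 0.0868 0.1094] mid [0.486  0.0868 0.1091] rng [0.028 0.031 0.005]
side [333.4 231.4] 66 51 med [0.343  0.1611 0.1092] mid [0.3437 0.16   0.1096] rng [0.03  0.031 0.006]
side [279.6 262.8] 72 67 med [0.4987 0.31   0.1094] mid [0.499  0.3107 0.1094] rng [0.03  0.033 0.006]
```

View pics/crop1.png

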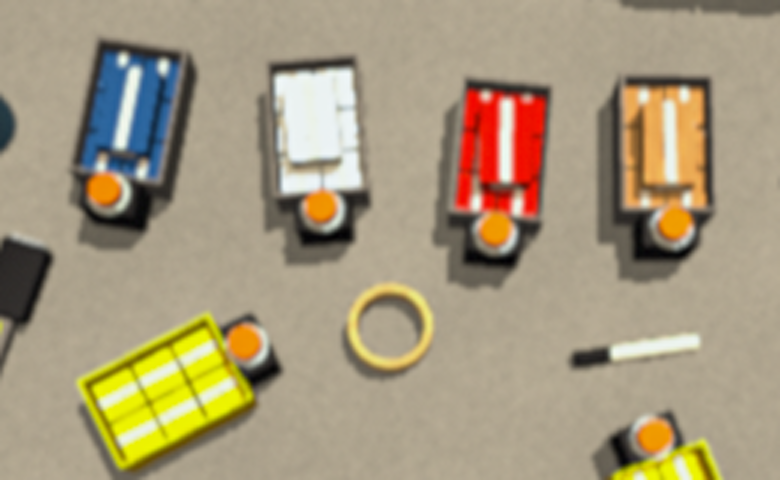

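The crop confirms the order blue, white, red, brown from the left, with the yellow bins apart. The two cameras agree: red cap (0.467,-0.092), brown (0.476,-0.274), white (0.486,0.087). I'll shut the gripper and move above red, staying high.

Call:
move_arm:
  motion:
    - [[0,-10,-10,0,0],[0,-40,-42,0,0],[0,-78,-82,0,0],[0,-117,-123,0,0],[0,-156,-164,0,0],[0,-195,-205,0,0],[0,-234,-246,0,0],[0,-273,-287,0,0],[0,-312,-328,0,0],[0,-351,-369,0,0],[0,-390,-410,0,0],[0,-429,-451,20,0],[0,-455,-480,40,0],[0,-468,-492,60,0],[0,-468,-492,60,0],[0,-468,-492,60,0],[0,-468,-492,60,0]]
  newtons: 10

```text
time: 2.62
tool_pos: [0.4665, -0.0911, 0.155]
ee_rot: [0.001, 0.183, 0.983, 0.0]
contact_force: [-0.4, -0.0, -0.1]
gripper_width: 0.0004
```

Run:
```python
from h import *
p,_=manip.read_camera('side'); a=p[120:280,220:400,::-1]
q,_=manip.read_camera('top'); b=q[110:270,260:440,::-1]
cv2.imwrite('pics/c2.png',cv2.resize(np.hstack([a,b]),None,fx=2.2,fy=2.2,interpolation=cv2.INTER_CUBIC))
```

```text
(no output)
```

View pics/c2.png

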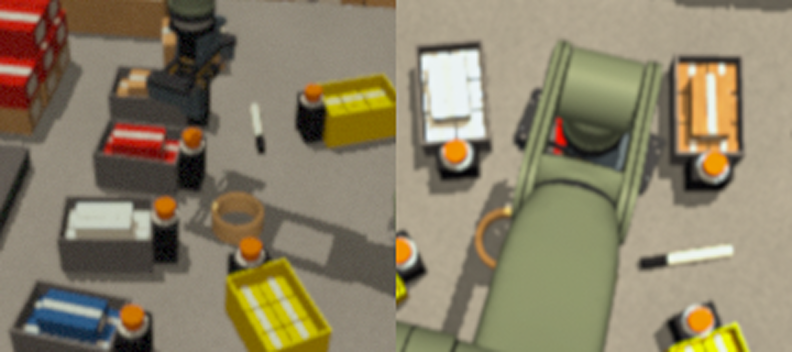

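The side view shows the closed fingertips about 4 cm above the red bin's cap (crop (192,130)), in line with it. I'll press to z = 0.099 and come back up.

Call:
move_arm:
  motion:
    - [[0,0,0,15,0],[0,0,0,30,0],[0,0,0,40,0],[0,0,0,45,0],[0,0,0,49,0],[0,0,0,53,0],[0,0,0,56,0],[0,0,0,56,0],[0,0,0,56,0]]

```text
time: 3.85
tool_pos: [0.4664, -0.0916, 0.0983]
ee_rot: [0.0, 0.184, 0.983, 0.0]
contact_force: [-2.5, 2.6, 6.7]
gripper_width: 0.0004
```

It read 6.7 N at 11.7 mm of travel, so the button is fully in. I'll lift and go over brown.

Call:
move_arm:
  motion:
    - [[0,0,0,-10,0],[0,0,0,-30,0],[0,0,0,-56,0],[0,-15,-33,-56,0],[0,-30,-67,-56,0],[0,-45,-100,-56,0],[0,-60,-134,-56,0],[0,-74,-167,-56,0],[0,-74,-167,-56,0],[0,-74,-167,-56,0]]

```text
time: 5.1
tool_pos: [0.4749, -0.2739, 0.1539]
ee_rot: [-0.0, 0.184, 0.983, 0.0]
contact_force: [0.1, -0.1, -0.1]
gripper_width: 0.0006
```

Run:
```python
from h import *
p,_=manip.read_camera('side'); a=p[110:240,240:400,::-1]
cv2.imwrite('pics/c3.png',cv2.resize(a,None,fx=4,fy=4,interpolation=cv2.INTER_CUBIC))
print(manip.state()['tool_pos'],manip.state()['contact_force'])
d=_;h=cv2.cvtColor(p,cv2.COLOR_RGB2HSV); m=cv2.inRange(h,(6,190,150),(18,255,255))
n,l,s,ce=cv2.connectedComponentsWithStats(m)
for k in range(1,n):
    if s[k,4]<15: continue
    v,u=np.nonzero(l==k); W=np.array([world('side',d[b,a],a,b) for a,b in zip(u,v) if d[b,a]>0])
    T=W[(W[:,2]>.09)&(W[:,2]<.12)]
    if len(T)>5: print(ce[k].round(1),T.mean(0).round(4),np.percentile(T[:,2],85).round(4))
```

```text
[ 0.47491159 -0.27352714  0.15400598] [ 0.67515771 -0.23374898  0.00579136]
[309.5 152.9] [ 0.4799 -0.2762  0.1086] 0.1099
[361.9 160.9] [ 0.2593 -0.2507  0.1088] 0.1115
[306.8 182.8] [ 0.4665 -0.0902  0.1018] 0.1033
[294.7 213. ] [0.486  0.0872 0.1091] 0.1112
[333.3 231.6] [0.3437 0.1598 0.1089] 0.1109
[279.7 262.9] [0.4986 0.31   0.1092] 0.1105
```

View pics/c3.png

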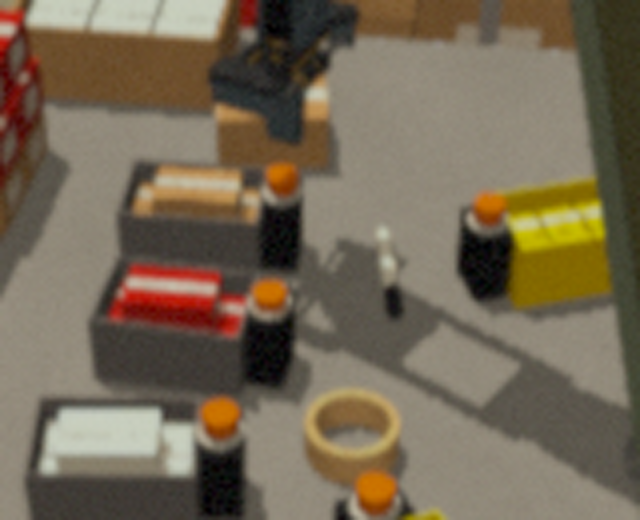

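The red cap now measures about 102 mm, so it is in, and its place is unchanged. The fingertips are above the brown cap (crop (282,175)). Press brown.

Call:
move_arm:
  motion:
    - [[0,-1,0,15,0],[0,-1,0,30,0],[0,-1,0,40,0],[0,-1,0,45,0],[0,-1,0,49,0],[0,-1,0,53,0],[0,-1,0,56,0],[0,-1,0,56,0],[0,-1,0,56,0]]

```text
time: 6.28
tool_pos: [0.476, -0.2745, 0.0985]
ee_rot: [0.0, 0.184, 0.983, 0.0]
contact_force: [-2.2, 2.2, 4.5]
gripper_width: 0.0006
```

It read 4.5 N at 11.5 mm. Lift and go over white.

Call:
move_arm:
  motion:
    - [[0,0,0,-10,0],[0,0,0,-30,0],[0,0,0,-56,0],[0,13,38,-56,0],[0,27,76,-56,0],[0,40,113,-56,0],[0,54,151,-56,0],[0,67,189,-56,0],[0,81,227,-56,0],[0,94,265,-56,0],[0,108,303,-56,0],[0,121,340,-56,0],[0,121,340,-56,0],[0,121,340,-56,0]]

```text
time: 8.02
tool_pos: [0.4862, 0.0858, 0.1541]
ee_rot: [0.0, 0.184, 0.983, -0.0]
contact_force: [-0.4, -0.8, 0.4]
gripper_width: 0.0008
```

```bash
cat > chk.py <<'E'
from h import *
import sys
p,d=manip.read_camera('side'); a=p[130:310,220:400,::-1]
cv2.imwrite(sys.argv[1],cv2.resize(a,None,fx=3,fy=3,interpolation=cv2.INTER_CUBIC))
h=cv2.cvtColor(p,cv2.COLOR_RGB2HSV); m=cv2.inRange(h,(6,190,150),(18,255,255))
n,l,s,ce=cv2.connectedComponentsWithStats(m)
for k in range(1,n):
    if s[k,4]<15: continue
    v,u=np.nonzero(l==k); W=np.array([world('side',d[b,a],a,b) for a,b in zip(u,v) if d[b,a]>0])
    T=W[(W[:,2]>.09)&(W[:,2]<.12)]
    if len(T)>5: print(ce[k].round(1),T.mean(0).round(4),np.percentile(T[:,2],85).round(4))
E
python3 chk.py pics/c4.png
```

```text
[310.5 154.4] [ 0.4754 -0.2781  0.1006] 0.103
[361.9 160.9] [ 0.2593 -0.25    0.1093] 0.1109
[294.1 212.7] [0.4887 0.0853 0.1085] 0.1107
[333.8 231.4] [0.3426 0.1595 0.1092] 0.111
[279.7 262.9] [0.4986 0.3098 0.1086] 0.1107
```

View pics/c4.png

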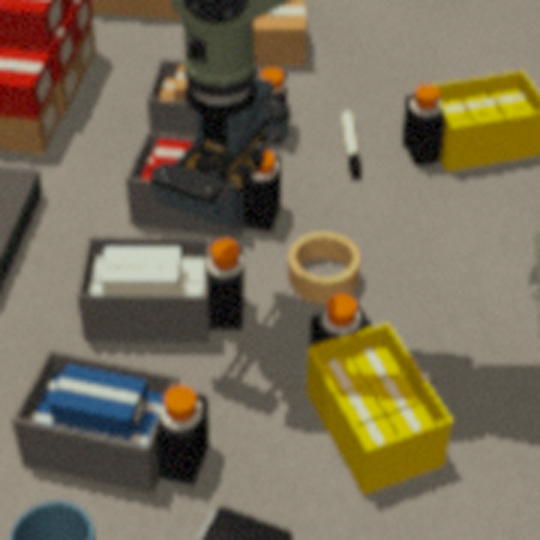

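The brown cap is in (about 102 mm). The gripper is over the white bin's cap (crop (225,252)). Press white.

Call:
move_arm:
  motion:
    - [[0,0,0,15,0],[0,0,0,30,0],[0,0,0,40,0],[0,0,0,45,0],[0,0,0,49,0],[0,0,0,53,0],[0,0,0,56,0],[0,0,0,56,0],[0,0,0,56,0]]

```text
time: 9.2
tool_pos: [0.486, 0.0862, 0.0984]
ee_rot: [0.0, 0.184, 0.983, 0.0]
contact_force: [-1.9, -0.2, 5.8]
gripper_width: 0.0003
```

Call:
move_arm:
  motion:
    - [[0,0,0,-10,0],[0,0,0,-30,0],[0,0,0,-60,0],[0,0,0,-100,0],[0,0,0,-140,0],[0,0,0,-140,0],[0,0,0,-140,0]]

```text
time: 10.07
tool_pos: [0.4857, 0.0863, 0.2376]
ee_rot: [-0.0, 0.184, 0.983, 0.0]
contact_force: [-0.8, -0.2, -0.3]
gripper_width: 0.0005
```

```bash
python3 chk.py pics/c5.png
```

```text
[361.9 160.9] [ 0.2593 -0.25    0.1093] 0.1107
[306.9 182.9] [ 0.4665 -0.0911  0.1009] 0.1031
[294.7 214.9] [0.4868 0.0873 0.1007] 0.1026
[334.4 231.7] [0.341  0.1582 0.1087] 0.1103
[279.6 262.9] [0.4986 0.3102 0.1089] 0.1107
```

View pics/c5.png

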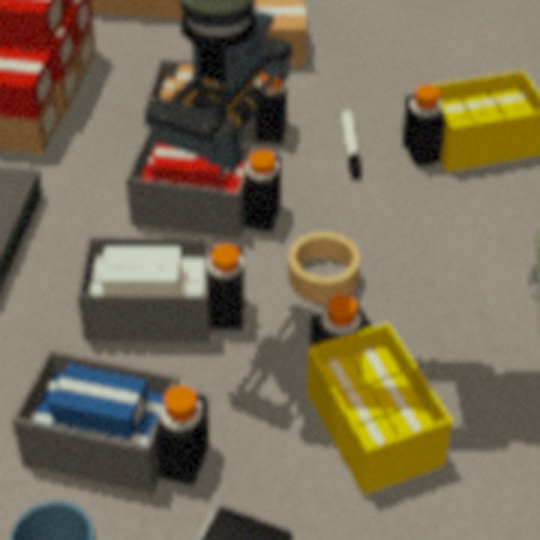

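The red and white caps measure about 102 mm (in), blue is still at about 110 mm (out), and the bins have not moved. The gripper is well clear, so I'll hand in.

```bash
python3 -c "
from plant import manip
print(manip.close_job())"
```

```text
the job is handed in; nothing more can be done
None
```

I pressed the orange buttons on the red, brown and white bins in that order with the closed fingertips, and handed the job in after about 10 s of robot time. The tool read 4.5 to 6.7 N upward during the presses.

- **Pressed buttons:** In the side camera, the red, brown and white caps each sat at about 102–103 mm, which is in.
- **Blue button:** Its cap was still at about 110 mm, which is out.
- **Bins and bystanders:** The bins' caps stayed within a few mm of their first positions, and nothing else in view looked shifted. The arm ended about 13 cm above the nearest cap, touching nothing.
- **Limits of the checks:** The gripper hid the brown cap in the last picture, so its check comes from the picture taken just before the white press. Early on, the trained networks gave several wrong button positions, so I located the caps by colour and depth instead, and the two cameras agreed to within a few mm for red and white. The brown cap's position came from the side camera, with only a rough check from the top view.

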